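Open a ratchet bench clamp

ROBOT

A 6-joint arm with a two-finger parallel gripper is mounted at the origin on a cart in front of the work surface, level with it; the furniture and walls round the work are solid. World frame = base frame: x ahead of the robot, y to its left, z up, the work surface at z = 0. Lengths are in m, angles in degrees, forces in N, time in s.
With the tool pointing down it reaches from about 0.3 to 0.75 m from the base axis. Payload 8.5 kg.
Tool frame: the origin (TCP) lies between the finger pads; the fingertips stand 22 mm ahead of it and the grasp point (between the pads) lies 3 mm ahead of it (env.nose_length is the distance from the TCP to the fingertips, in m); z points along the fingers, x is the direction in which the jaws open and shut, and the axes are right-handed (so a half turn about z gives the same grasp; the last joint's range is limited). The gripper opens to 85 mm and grips with 20 to 120 N. Pads are 22 mm wide; open, the fingers measure 114 mm over their backs; the gripper's body (76 mm by 85 mm) begins 54 mm behind the grasp point. The pads swing forward as they close: fully open they stand 13 mm farther back than shut.
Start: joints at [-89.055, 21.807, 74.336, -0, 83.858, -12.336], TCP at [0.126, -0.535, 0.253] pointing down, gripper open.
Joint ranges: [-178.18, 178.18], [-50.72, 133.34], [12.68, 142.11], [-81.47, 261.47], [9.98, 163.14], [-165.26, 165.26]. Speed limits (degrees/s): [136.94, 136.94, 180, 180, 180, 180].

INTERFACE

Orientations are given as a 3x3 rotation matrix whose columns are the frame's x, y, z axes.
In Python, from rig import env gives the robot as it stands.
- The arm moves only by the tool arm_command, never from a script. Its argument "steps" is a list of rows, each an object with "delta_pos": the shift along the world's x, y, z in mm, a list of three; "dr": the turn, a rotation vector about the world's x, y, z in degrees, a list of three. In form: [{"delta_pos": [dx, dy, dz], "dr": [wx, wy, wz]}, ...]. A call has 1 to 20 rows; each row shifts and turns the commanded pose from where the row before left it; what a row does not reach is not made up. A row lasts 1/10 s, in which the tool goes at most 50 mm and 8.59 degrees, less where a joint would pass 70% of its speed; a pose out of reach is approached as far as the arm can. A call with a gripper value outside its range is refused whole. "grip" is the opening, from 0 (shut) to 1 (fully open), set as the call begins (left out, the last holds). The fingers move at their own pace and stop on an object; "squeeze" is the grip in N (left out, the last holds). Time passes only in rows, so rows that do not move let the fingers close. It gives the time, the measured TCP pose, the force and the opening at its end, in the units of the state.
- env.observe(): the state, without advancing time (a new reading comes with each control period).
- env.get_image(name): name is "scene" or "top" or "wrist"; returns the picture (400x640x3 uint8, blue, green, red); there is no depth.
- env.get_calibration(name): a dict with "fx", "fy", "cx", "cy" (pixels), "k1" (the pictures are not rectified: a ray, as slopes to the right and down, at radius r is drawn at 1 + k1 r^2 times it, then the intrinsics apply), "view" (4x4, takes a point from world to camera coordinates). Camera axes: x right, y up, looking along -z (the intrinsics and any distortion apply to the point x, -y, -z); pixel columns grow to the right and rows downward; lengths in m; the calibration is good to about 2 mm. A picture is of the moment at which its call begins: read the wrist's pose just before it. get_calibration takes no time and is no camera call; for the wrist camera it gives the pose at the moment of the call.
- env.close_job(): hands the job in, once; it reports no verdict.
The state is a dict: "time_s": time; "q": joint angles; "qvel": joint speeds; "joint_efforts": joint torques, N m; "position": TCP position; "tool_rot": TCP orientation; "ft_force": force on the tool from outside, world axes, zero at the start; "wrist_torque": the same for the moment, N m; "grip_width": finger opening in m.
Only numpy, scipy, OpenCV 4.12 (cv2) and the standard library are available. Lean on these libraries where they do the work, as an engineer would, in place of code of your own. Each camera call takes 0.05 s, during which the arm holds its last target. There are 200 camera calls.

TASK

Open the blue ratchet clamp on the desk all the way: with the fingertips press down the red release plate on its sliding jaw and, keeping it pressed, push the jaw back along the toothed bar until it stands against the end stop. Then let the release spring up again. Grasp nothing, and leave the grey flanged part in the clamp and the small parts beside it where they stand.

Things in the scene. Friction and masses are not known exactly. Their poses are not given: they have to be found in the camera images.
- clamp: Blue and grey ratchet clamp, fixed. Origin: centre of the underside of its base plate (90 mm along x, 330 along y, 10 thick); z up. Its toothed steel bar (top 27 mm above the desk) runs along y on the centre line. Fixed jaw at the -y end (inner face y = -134 mm, 60 mm high); end stop at the +y end (46 mm high, rubber face y = 132 mm). Opening moves the sliding jaw towards +y.
- jaw (a joint): Travel of the sliding jaw along the clamp's +y, m: 0 most closed, 0.100 against the end stop; starts below 0.05. The jaw is 66 mm wide, 92 mm long along y, 0.5 kg, about 1 N of friction. Unless the release is pressed, its pawl blocks it towards +y (after at most 9 mm of slack); towards -y it ratchets. Its front plate (-y end, next to the part) is 14 mm thick, 74 mm high.
- release (a joint): How far the red release plate is pressed down, m: 0 up, 0.009 fully down. It springs back when let go; about 3 N starts it, 7 N holds it fully down. The pawl rises as far as the plate goes down and is clear of the teeth from 0.006 on. With the jaw fully back the pawl drops and the plate comes up completely.
- release_top (a point): Centre of the upper face of the red release plate; moves with plate and jaw, axes as the clamp's. The plate is 44 mm along x, 42 mm along y, level, 52 mm above the desk when up (elsewhere on the teeth it may stand a few mm lower). Press anywhere on the face. The blue casing under it is 39 mm above the desk.
- thumb_stop (a point): Centre of the front face of the blue thumb stop: the wall on the jaw, behind the red plate, against which a finger on the plate pushes the jaw back. 24.5 mm towards the clamp's +y from the plate's centre, 66 mm above the desk; 56 mm wide, 11 mm thick, top 76 mm above the desk. With the jaw's front plate on the other side it bounds a slot 50 mm long along y, open at both sides.
- flange_part_center (a point): Grey flanged turned part, 58 mm in diameter, 30 mm high, loose, standing on the base plate between the jaws; point at its centre, half-way up (25 mm above the desk). Stays where it is.
- bushing_a_center (a point): Tan bushing, 34 mm in diameter, 26 mm high, loose on the desk beside the clamp; its centre. Bystander.
- pin_shaft_center (a point): Grey stepped pin, 21 mm in diameter, 73 mm high, standing loose on the desk beside the clamp; its centre. Bystander, topples easily.
- gauge_block_center (a point): Grey flat steel block, 30x35x9 mm, loose on the desk beside the clamp; its centre. Bystander.
Mind the look-alikes: they are no part of the job. What is meant by the part that bears pin_shaft_center is not yellow, and is the larger of those in its own colour.

How it is judged (in metres and radians):
On the way, in this order (a step that is already met when the one before it is completed fails the run):
1. the release plate is pressed down far enough to free the jaw (value of joint release above 0.0055 m), for 0.15 s.
2. the jaw is fully back (value of joint jaw above 0.095 m), for 0.1 s.
At the end, for the whole second after the job is handed in: The sliding jaw is at rest within 5 mm of the end stop, the release plate has risen to within 3 mm of its upper position, the flanged part stands upright in the clamp within 15 mm of where it was, and the three small parts are within 20 mm of where they were, the pin still upright (value of joint jaw above 0.095 m and value of joint release below 0.003 m and velocity of joint jaw between -0.01 and 0.01 m/s and distance of flange_part_center from where it was at the start of the episode below 0.015 m and angle between each of flange_part_center, pin_shaft_center's own z axis and vertical below 0.15 rad and distance of each of bushing_a_center, pin_shaft_center, gauge_block_center from where it was at the start of the episode below 0.02 m); the robot touches nothing.
It fails at once if the flanged part is lifted, shoved or tipped (not (distance of flange_part_center from where it was at the start of the episode below 0.015 m) or angle between flange_part_center's own z axis and vertical above 0.3 rad).
It fails at once if the bushing is moved or lifted (not (distance of bushing_a_center from where it was at the start of the episode below 0.02 m)).
It fails at once if the pin is moved or lifted (not (distance of pin_shaft_center from where it was at the start of the episode below 0.02 m)).
It fails at once if the flat block is moved or lifted (not (distance of gauge_block_center from where it was at the start of the episode below 0.02 m)).
It also fails if it takes over 38 s, if anything falls off the work surface, if the arm or the gripper's body presses on something with over 40 N, if the wrist force passes 120 N, or if a joint passes its speed limit or range.

## Working session

There is one attempt and no reset: what is moved stays moved. The work goes in short steps, Python scripts to look and compute and a tool call to move; the robot and the scene stay as the last step left them, time stands still between calls to the robot, and variables do not carry over. Pictures are saved under pics/ and viewed, about 8 in all and at most 12, crops included, and the job is handed in when it is done.

Besides the shell and the picture viewer there is one more tool, called after ">>>" by a JSON object that holds its "method" and its "body". arm_command: Moves the arm, as the interface text tells. Its arguments: {"type":"object","properties":{"steps":{"type":"array"},"grip":{"type":"number"},"squeeze":{"type":"number"}},"required":["steps"]}

```bash
mkdir -p pics; cat > h.py <<'E'
import numpy as np, cv2
from rig import env
def ray(c,u,v):
    x=(u-c['cx'])/c['fx'];y=(v-c['cy'])/c['fy']
    a,b=x,y
    for _ in range(30):
        s=1+c['k1']*(a*a+b*b);a,b=x/s,y/s
    V=np.array(c['view']);R=V[:3,:3]
    o=-R.T@V[:3,3];d=R.T@np.array([a,-b,-1.]);return o,d
def onplane(c,u,v,z):
    o,d=ray(c,u,v);return o+d*(z-o[2])/d[2]
def proj(c,p):
    q=np.array(c['view'])@np.append(p,1);a,b=q[0]/-q[2],-q[1]/-q[2]
    s=1+c['k1']*(a*a+b*b);return c['cx']+c['fx']*a*s,c['cy']+c['fy']*b*s
def tri(c1,p1,c2,p2):
    (o1,d1),(o2,d2)=ray(c1,*p1),ray(c2,*p2)
    A=np.stack([d1,-d2],1);t=np.linalg.lstsq(A,o2-o1,rcond=None)[0]
    a,b=o1+t[0]*d1,o2+t[1]*d2;return (a+b)/2,np.linalg.norm(a-b)
E
python3 - <<'E'
from h import *
for n in ('scene','top'):
    cv2.imwrite(f'pics/{n}0.png',env.get_image(n)); c=env.get_calibration(n); print(n,c)
print(env.observe())
E
```

```text
scene {'fx': 438.01185370755934, 'fy': 438.01185370755934, 'cx': 321.1782572674657, 'cy': 203.1272473915953, 'k1': 0.031403437287779085, 'view': array([[ 0.8834357 , -0.46833469,  0.0142822 , -0.45706759],
       [ 0.34544003,  0.67160385,  0.65545363, -0.30958104],
       [-0.31656365, -0.57411749,  0.75510036, -0.67885935],
       [ 0.        ,  0.        ,  0.        ,  1.        ]])}
top {'fx': 512.1240889458961, 'fy': 512.1240889458961, 'cx': 324.402583006329, 'cy': 197.31595944034387, 'k1': -0.14940379585563696, 'view': array([[-0.01881431, -0.99971285, -0.01484033,  0.11345586],
       [ 0.98520078, -0.02106634,  0.17010479, -0.58861891],
       [-0.17036858, -0.0114203 ,  0.98531423, -0.9026584 ],
       [ 0.        ,  0.        ,  0.        ,  1.        ]])}
{'time_s': 0.1, 'q': array([-8.90543155e+01,  2.18394840e+01,  7.43780800e+01,  9.77933739e-04,
        8.38588948e+01, -1.23351076e+01]), 'qvel': array([ 0.03154319, -0.15746675, -0.14779491,  0.00370918,  0.0519627 ,
       -0.05332533]), 'joint_efforts': array([ 2.15346110e-03, -4.49225342e+01, -2.31656492e+01, -2.14910988e-04,
        3.71334812e-03, -3.37874305e-06]), 'position': array([ 0.12635213, -0.53505971,  0.25276516]), 'tool_rot': array([[ 2.29721683e-01, -9.73256363e-01, -5.05672418e-06],
       [-9.73255495e-01, -2.29721485e-01,  1.33455569e-03],
       [-1.30002646e-03, -3.01654895e-04, -9.99999109e-01]]), 'ft_force': array([-0.87648232, -0.08942169, -0.26713852]), 'wrist_torque': array([0.00023777, 0.00285122, 0.01482286]), 'grip_width': 0.08517209952789663}
```

View pics/scene0.png

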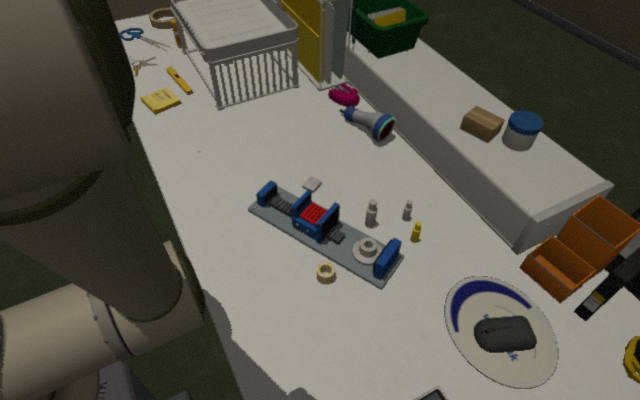

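View pics/top0.png

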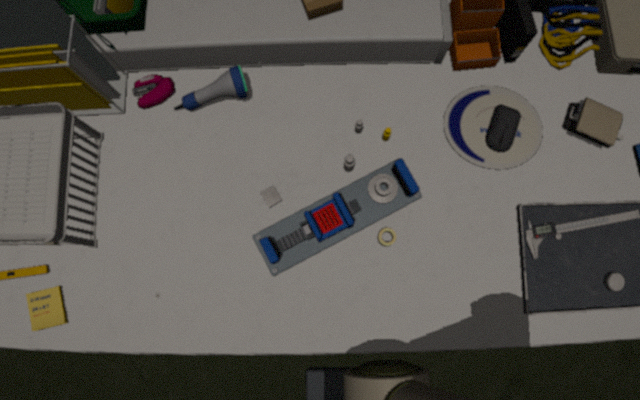

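The pictures show the clamp with its fixed jaw at scene (388,258) / top (405,177). The end stop is at scene (267,194) / top (270,248), and the red plate at scene (314,214) / top (328,218).

There are three pin candidates:
- Large grey: scene (371,212), top (350,161).
- Small grey: scene (407,210), top (359,126).
- Yellow: scene (417,232), top (387,133).

The large grey one is the pin meant, as it isn't yellow and is the larger of the two greys. It's a bystander that I only have to avoid.

```bash
python3 - <<'E'
from h import *
R={}
out=[]
for n,roi in (('scene',(170,290,240,410)),('top',(150,280,245,425))):
    im=cv2.imread(f'pics/{n}0.png');c=env.get_calibration(n);hsv=cv2.cvtColor(im,cv2.COLOR_BGR2HSV)
    def blobs(m,mn):
        z=np.zeros_like(m);r=roi;z[r[0]:r[1],r[2]:r[3]]=m[r[0]:r[1],r[2]:r[3]]
        k,l,s,ce=cv2.connectedComponentsWithStats(z);return [(tuple(ce[i].round(1)),s[i].tolist()) for i in range(1,k) if s[i][4]>=mn],l
    red=cv2.bitwise_or(cv2.inRange(hsv,(0,120,70),(9,255,255)),cv2.inRange(hsv,(170,120,70),(180,255,255)))
    m=cv2.morphologyEx(red,cv2.MORPH_CLOSE,np.ones((3,3)))
    b,l=blobs(m,30);print(n,'red',b)
    cn,_=cv2.findContours((l>0).astype('u1')*255 if 0 else (l>0).astype(np.uint8),0,2);cn=max(cn,key=cv2.contourArea)
    rc=cv2.minAreaRect(cn);print(rc)
    bp=cv2.boxPoints(rc);P=[onplane(c,*p,.052)[:2].round(4) for p in bp];print('corners@52',P, np.mean(P,0))
    print('blue',blobs(cv2.inRange(hsv,(100,120,40),(125,255,255)),30)[0])
    R[n]=(c,rc[0])
print(tri(*R['scene'],*R['top']))
im=cv2.imread('pics/top0.png')[140:285,240:430];a=cv2.resize(im,None,fx=4,fy=4,interpolation=cv2.INTER_CUBIC)
im2=cv2.imread('pics/scene0.png')[170:290,240:430]
cv2.imwrite('pics/topc.png',a)
E
```

```text
scene red [((np.float64(312.7), np.float64(212.9)), [300, 202, 27, 23, 333])]
((312.74591064453125, 212.7049102783203), (17.92516326904297, 21.382160186767578), 39.80556869506836)
corners@52 [array([0.523 , 0.1057]), array([0.5669, 0.1319]), array([0.5773, 0.0921]), array([0.5341, 0.0677])] [0.550325 0.09935 ]
blue [((np.float64(264.6), np.float64(192.2)), [257, 181, 19, 25, 176]), ((np.float64(309.8), np.float64(219.0)), [292, 190, 46, 53, 624]), ((np.float64(386.1), np.float64(258.1)), [374, 239, 27, 40, 505])]
top red [((np.float64(327.3), np.float64(218.1)), [313, 204, 29, 29, 513])]
((327.3532409667969, 218.156005859375), (22.824520111083984, 22.553606033325195), 61.69924545288086)
corners@52 [array([0.5608, 0.1251]), array([0.5801, 0.0879]), array([0.5421, 0.0688]), array([0.5231, 0.1058])] [0.551525 0.0969  ]
blue [((np.float64(406.3), np.float64(176.2)), [395, 159, 24, 35, 321]), ((np.float64(331.2), np.float64(217.3)), [305, 193, 49, 49, 691]), ((np.float64(269.1), np.float64(250.0)), [260, 237, 19, 26, 248])]
(array([0.55021973, 0.09718662, 0.05409036]), np.float64(0.0020010328866499672))
```

View pics/topc.png

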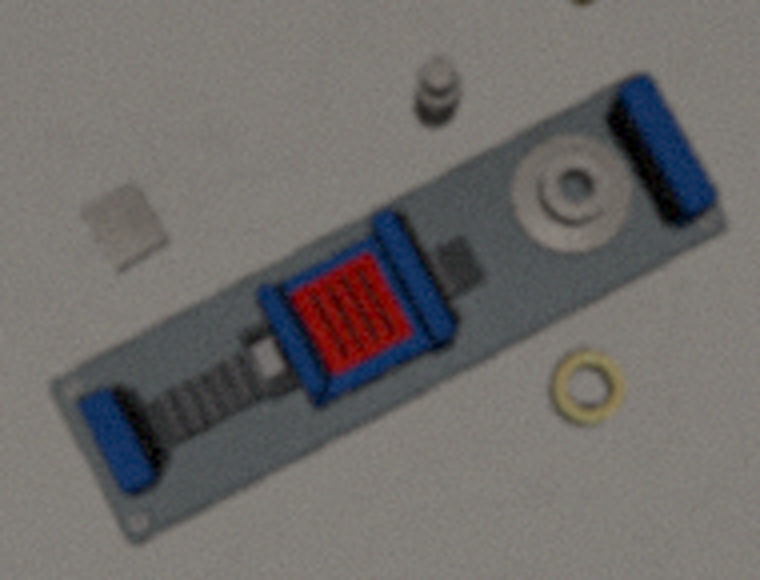

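```bash
python3 - <<'E'
from h import *
c=env.get_calibration('top');s=env.get_calibration('scene')
# top faces of the ends seen in the crop (px/4+offset)
f=lambda u,v:(240+u/4,140+v/4)
A=onplane(c,*f(668,146),.060)[:2];B=onplane(c,*f(117,440),.046)[:2]
d=(B-A)/np.linalg.norm(B-A);print('fixed',A,'stop',B,'yaxis',d,np.degrees(np.arctan2(d[1],d[0])),np.linalg.norm(B-A))
# base plate edges at z=.01
for p,q in (((52,384),(615,95)),((137,543),(728,228))):
    a,b=onplane(c,*f(*p),.01)[:2],onplane(c,*f(*q),.01)[:2];e=a-b;print(a,b,np.degrees(np.arctan2(e[1],e[0])),np.linalg.norm(e))
P=np.array([.551,.0972]);print('plate to stop centre along',(B-P)@d)
print('thumb tri top', onplane(c,*f(292,345),.076))
print('pin',onplane(c,*f(437,72),.073),'nose',env.nose_length)
E
```

```text
fixed [ 0.6253042  -0.05298911] stop [0.49501019 0.20552383] yaxis [-0.4500785   0.89298899] 116.7487205888954 0.2894917471672439
[0.52508558 0.24135524] [ 0.66207119 -0.03573878] 116.30618549711993 0.30910540338375586
[0.44824686 0.20054426] [ 0.59447361 -0.08820103] 116.85862308850683 0.32366047912263946
plate to stop centre along 0.1219317975614091
thumb tri top [0.53416617 0.12281271 0.076     ]
pin [0.65964407 0.05413239 0.073     ] nose 0.022
```

>>> {"method": "arm_command", "body": {"steps": [{"delta_pos": [21,32,0],"dr": [0,0,0.7]},{"delta_pos": [21,32,0],"dr": [0,0,0.7]},{"delta_pos": [21,32,0],"dr": [0,0,0.7]},{"delta_pos": [21,32,0],"dr": [0,0,0.7]},{"delta_pos": [21,32,0],"dr": [0,0,0.7]},{"delta_pos": [21,32,0],"dr": [0,0,0.7]},{"delta_pos": [21,32,0],"dr": [0,0,0.7]},{"delta_pos": [21,32,0],"dr": [0,0,0.7]},{"delta_pos": [21,32,0],"dr": [0,0,0.7]},{"delta_pos": [21,32,0],"dr": [0,0,0.7]},{"delta_pos": [21,32,0],"dr": [0,0,0.7]},{"delta_pos": [21,32,0],"dr": [0,0,0.7]},{"delta_pos": [21,32,0],"dr": [0,0,0.7]},{"delta_pos": [21,32,0],"dr": [0,0,0.7]},{"delta_pos": [21,32,0],"dr": [0,0,0.7]},{"delta_pos": [21,32,0],"dr": [0,0,0.7]},{"delta_pos": [21,32,0],"dr": [0,0,0.7]},{"delta_pos": [21,32,0],"dr": [0,0,0.7]},{"delta_pos": [21,32,0],"dr": [0,0,0.7]},{"delta_pos": [21,24,0],"dr": [0,0,0.7]}], "grip": 0}}

```text
time_s: 2.1
position: [0.5468, 0.0988, 0.253]
tool_rot: [[0.46, -0.888, -0.001], [-0.888, -0.46, 0.0], [-0.001, 0.001, -1.0]]
ft_force: [0.7, -0.9, -0.3]
grip_width: 0.0002
```

```bash
python3 - <<'E'
from h import *
print(env.observe()['position'])
c=env.get_calibration('wrist');im=env.get_image('wrist');cv2.imwrite('pics/w1.png',im)
hsv=cv2.cvtColor(im,cv2.COLOR_BGR2HSV)
red=cv2.bitwise_or(cv2.inRange(hsv,(0,120,70),(9,255,255)),cv2.inRange(hsv,(170,120,70),(180,255,255)))
red=cv2.morphologyEx(red,cv2.MORPH_CLOSE,np.ones((7,7)))
cn,_=cv2.findContours(red,0,2);cn=max(cn,key=cv2.contourArea);rc=cv2.minAreaRect(cn);print(rc)
P=np.array([onplane(c,*p,.051) for p in cv2.boxPoints(rc)]);print(P.round(4),P.mean(0))
t=env.get_calibration('top');print(tri(c,rc[0],t,(327.3,218.1)))
E
```

```text
[0.54677035 0.09876048 0.25296372]
((323.2937316894531, 165.94972229003906), (40.38162612915039, 43.50392150878906), 2.38594388961792)
[[0.5237 0.1081 0.051 ]
 [0.5649 0.1265 0.051 ]
 [0.5819 0.0901 0.051 ]
 [0.5412 0.0701 0.051 ]] [0.5529262  0.09870443 0.051     ]
(array([0.55228357, 0.0976057 , 0.04480037]), np.float64(0.0012368728885352792))
```

View pics/w1.png

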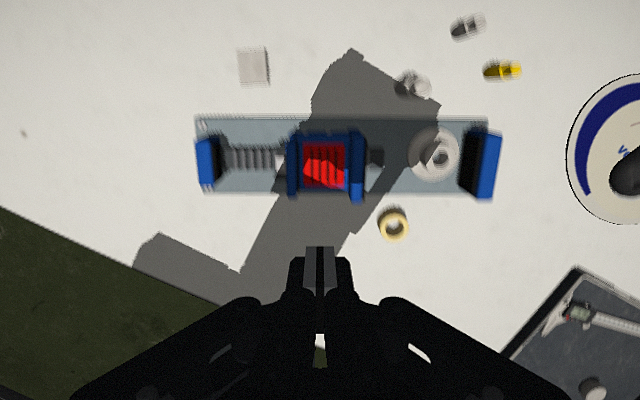

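The wrist view agrees on the plate centre, about (0.552, 0.098), at pixel (323,166). The finger linkage is wide along tool x, so I'll turn the tool 90° to keep the narrow side in the slot.

>>> {"method": "arm_command", "body": {"steps": [{"delta_pos": [0.5,0,0],"dr": [0,0,8.1]},{"delta_pos": [0.5,0,0],"dr": [0,0,8.1]},{"delta_pos": [0.5,0,0],"dr": [0,0,8.1]},{"delta_pos": [0.5,0,0],"dr": [0,0,8.1]},{"delta_pos": [0.5,0,0],"dr": [0,0,8.1]},{"delta_pos": [0.5,0.5,0],"dr": [0,0,8.1]},{"delta_pos": [0.5,0.5,0],"dr": [0,0,8.1]},{"delta_pos": [0.4,0.5,-10],"dr": [0,0,8.1]},{"delta_pos": [0,0.4,-20],"dr": [0,0,8.1]},{"delta_pos": [0,0,-30],"dr": [0,0,8.1]},{"delta_pos": [0,0,-30],"dr": [0,0,8.1]},{"delta_pos": [0,0,-30],"dr": [0,0,0]},{"delta_pos": [0,0,-15],"dr": [0,0,0]},{"delta_pos": [0,0,-8],"dr": [0,0,0]},{"delta_pos": [0,0,0],"dr": [0,0,0]}]}}

```text
time_s: 3.65
position: [0.5499, 0.0986, 0.1096]
tool_rot: [[0.896, 0.444, -0.002], [0.444, -0.896, 0.0], [-0.002, -0.001, -1.0]]
ft_force: [-0.2, 0.5, -0.1]
grip_width: 0.0001
```

```bash
python3 - <<'E'
from h import *
o=env.observe();print(o['position'],o['q'],o['ft_force'])
cs=env.get_calibration('scene');im=env.get_image('scene')[150:290,230:430]
w=env.get_image('wrist')
a=cv2.resize(im,(800,560),interpolation=cv2.INTER_CUBIC)
cv2.imwrite('pics/s2.png',a);cv2.imwrite('pics/w2.png',w)
E
```

```text
[0.54993863 0.09860186 0.10955165] [-1.97542031e+00  3.09214625e+01  8.49631913e+01  1.60531019e-05
  6.42182181e+01 -2.83523532e+01] [-0.21232185  0.47624839 -0.10374155]
```

View pics/s2.png

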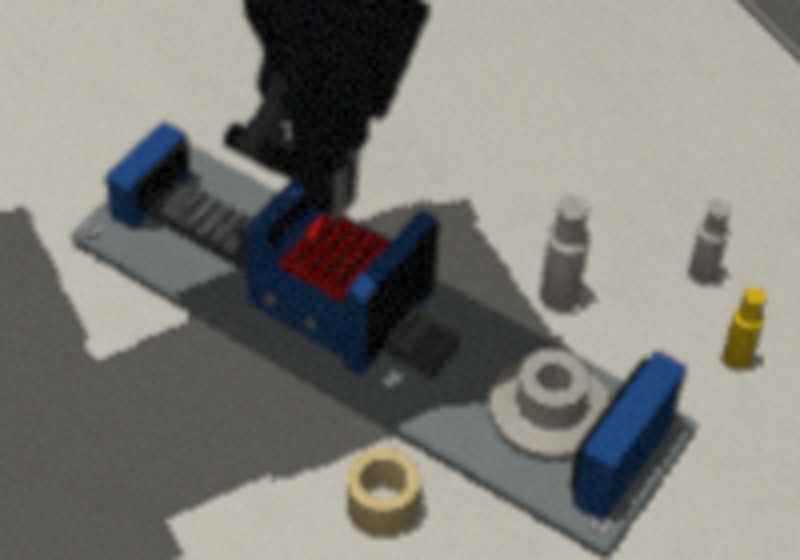

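View pics/w2.png

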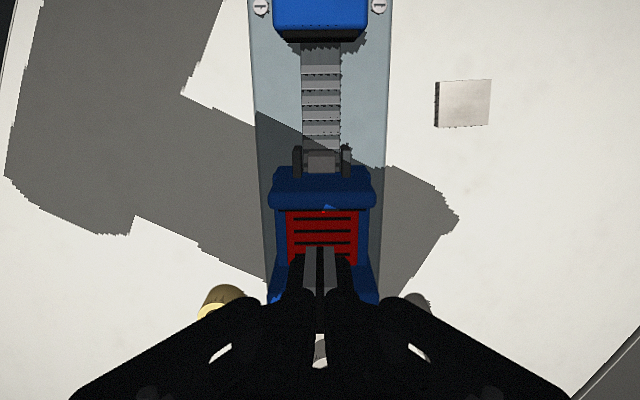

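The scene crop shows the tool above the red plate (plate ~(335,250) in the 4x crop). In the wrist view the shut fingers (320,260) are centred on the plate, with the thumb stop ahead at (320,195) and the stop at the top.

>>> {"method": "arm_command", "body": {"steps": [{"delta_pos": [0,0,-10],"dr": [0,0,0]},{"delta_pos": [0,0,-10],"dr": [0,0,0]},{"delta_pos": [0,0,-8],"dr": [0,0,0]},{"delta_pos": [0,0,-6],"dr": [0,0,0]},{"delta_pos": [0,0,-3],"dr": [0,0,0]},{"delta_pos": [0,0,-2],"dr": [0,0,0]},{"delta_pos": [0,0,0],"dr": [0,0,0]}]}}

```text
time_s: 4.45
position: [0.55, 0.0986, 0.0714]
tool_rot: [[0.896, 0.444, -0.001], [0.444, -0.896, -0.0], [-0.001, -0.0, -1.0]]
ft_force: [-2.1, -1.1, 4.0]
grip_width: -0.0
```

>>> {"method": "arm_command", "body": {"steps": [{"delta_pos": [0,0,-2],"dr": [0,0,0]},{"delta_pos": [0,0,-2],"dr": [0,0,0]},{"delta_pos": [0,0,-2],"dr": [0,0,0]},{"delta_pos": [0,0,-0.5],"dr": [0,0,0]},{"delta_pos": [0,0,0],"dr": [0,0,0]},{"delta_pos": [0,0,0],"dr": [0,0,0]}]}}

```text
time_s: 5.05
position: [0.5503, 0.0986, 0.0653]
tool_rot: [[0.896, 0.444, 0.0], [0.444, -0.896, -0.0], [0.0, 0.0, -1.0]]
ft_force: [-3.8, -0.0, 7.9]
grip_width: -0.0002
```

>>> {"method": "arm_command", "body": {"steps": [{"delta_pos": [0,0,-0.7],"dr": [0,0,0]},{"delta_pos": [0,0,-0.7],"dr": [0,0,0]},{"delta_pos": [0,0,0],"dr": [0,0,0]},{"delta_pos": [0,0,0],"dr": [0,0,0]}]}}

```text
time_s: 5.45
position: [0.5504, 0.0983, 0.0649]
tool_rot: [[0.896, 0.445, 0.001], [0.445, -0.896, -0.001], [0.001, 0.001, -1.0]]
ft_force: [-6.9, -2.3, 16.7]
grip_width: -0.0002
```

The plate is bottomed at about 17 N. Now I'll push along the clamp's +y.

>>> {"method": "arm_command", "body": {"steps": [{"delta_pos": [-1.8,3.6,0],"dr": [0,0,0]},{"delta_pos": [-1.8,3.6,0],"dr": [0,0,0]},{"delta_pos": [-1.8,3.6,0],"dr": [0,0,0]},{"delta_pos": [-1.8,3.6,0],"dr": [0,0,0]},{"delta_pos": [-1.8,3.6,0],"dr": [0,0,0]},{"delta_pos": [-1.8,3.6,0],"dr": [0,0,0]},{"delta_pos": [-1.8,3.6,0],"dr": [0,0,0]},{"delta_pos": [0,0,0],"dr": [0,0,0]}]}}

```text
time_s: 6.25
position: [0.5375, 0.1238, 0.0649]
tool_rot: [[0.896, 0.445, 0.001], [0.445, -0.896, -0.001], [0.001, 0.001, -1.0]]
ft_force: [-6.8, -2.6, 17.4]
grip_width: -0.0002
```

>>> {"method": "arm_command", "body": {"steps": [{"delta_pos": [-1.8,3.6,0],"dr": [0,0,0]},{"delta_pos": [-1.8,3.6,0],"dr": [0,0,0]},{"delta_pos": [-1.8,3.6,0],"dr": [0,0,0]},{"delta_pos": [-1.8,3.6,0],"dr": [0,0,0]},{"delta_pos": [-1.8,3.6,0],"dr": [0,0,0]},{"delta_pos": [-1.8,3.6,0],"dr": [0,0,0]},{"delta_pos": [-1.8,3.6,0],"dr": [0,0,0]},{"delta_pos": [0,0,0],"dr": [0,0,0]}]}}

```text
time_s: 7.05
position: [0.5247, 0.149, 0.0649]
tool_rot: [[0.896, 0.445, 0.001], [0.445, -0.896, -0.001], [0.0, 0.001, -1.0]]
ft_force: [-8.8, -2.7, 17.2]
grip_width: 0.0001
```

```bash
python3 - <<'E'
from h import *
im=env.get_image('scene')[150:290,230:430]
w=env.get_image('wrist')
a=cv2.resize(im,(640,448),interpolation=cv2.INTER_CUBIC)
cv2.imwrite('pics/m3.png',cv2.resize(np.vstack([a[:,:640],w]),(600,600*848//640))[:600*1,:] if 0 else np.hstack([cv2.resize(a,(400,280)),cv2.resize(w[:,:],(400,280))]))
E
```

```text
(no output)
```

View pics/m3.png

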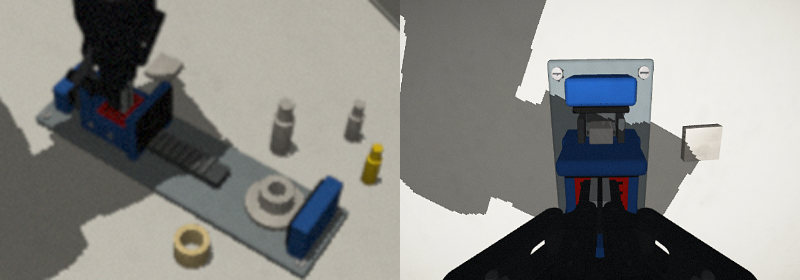

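The jaw is travelling with the fingers, and a gap to the end stop remains (right view, rows 105–135). I'll continue.

>>> {"method": "arm_command", "body": {"steps": [{"delta_pos": [-1.8,3.6,0],"dr": [0,0,0]},{"delta_pos": [-1.8,3.6,0],"dr": [0,0,0]},{"delta_pos": [-1.3,2.7,0],"dr": [0,0,0]},{"delta_pos": [0,0,0],"dr": [0,0,0]}]}}

```text
time_s: 7.55
position: [0.522, 0.1584, 0.0649]
tool_rot: [[0.896, 0.445, 0.006], [0.445, -0.896, -0.001], [0.005, 0.003, -1.0]]
ft_force: [1.4, -4.0, 11.2]
grip_width: 0.0002
```

>>> {"method": "arm_command", "body": {"steps": [{"delta_pos": [-1.3,2.7,0],"dr": [0,0,0]},{"delta_pos": [-0.9,1.8,0],"dr": [0,0,0]},{"delta_pos": [0,0,0],"dr": [0,0,0]}]}}

```text
time_s: 7.85
position: [0.5207, 0.1617, 0.0649]
tool_rot: [[0.896, 0.445, 0.007], [0.445, -0.896, -0.003], [0.005, 0.006, -1.0]]
ft_force: [4.5, -13.6, 9.4]
grip_width: 0.0002
```

```bash
python3 - <<'E'
from h import *
im=env.get_image('scene')[160:260,230:330]
w=env.get_image('wrist')[:300,150:490]
cv2.imwrite('pics/m4.png',np.hstack([cv2.resize(im,(400,400),interpolation=cv2.INTER_CUBIC),cv2.resize(w,(400,400))]))
E
```

```text
(no output)
```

View pics/m4.png

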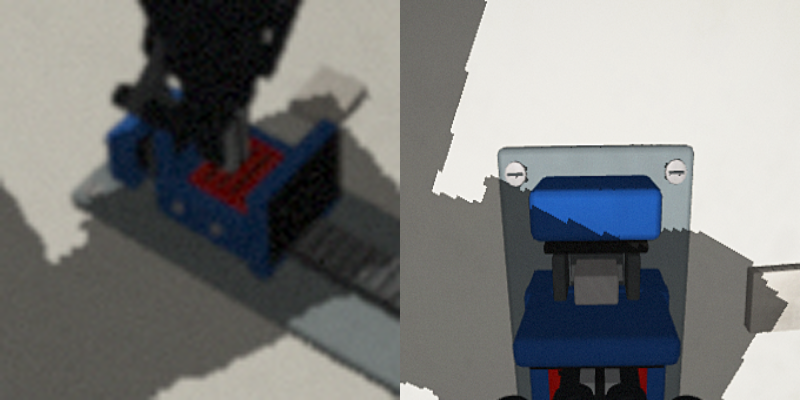

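>>> {"method": "arm_command", "body": {"steps": [{"delta_pos": [-0.7,1.3,0],"dr": [0,0,0]},{"delta_pos": [-0.7,1.3,0],"dr": [0,0,0]},{"delta_pos": [0,0,0],"dr": [0,0,0]},{"delta_pos": [0,0,0],"dr": [0,0,0]}]}}

```text
time_s: 8.35
position: [0.5207, 0.1618, 0.065]
tool_rot: [[0.896, 0.444, 0.01], [0.444, -0.896, -0.007], [0.006, 0.01, -1.0]]
ft_force: [9.9, -28.3, 7.1]
grip_width: 0.0
```

The stop is solid: force rose to 30 N with no motion. I'll relax most of the push, then lift straight up so the jaw isn't dragged back.

>>> {"method": "arm_command", "body": {"steps": [{"delta_pos": [1.0,-2.0,0],"dr": [0,0,0]},{"delta_pos": [0,0,2],"dr": [0,0,0]},{"delta_pos": [0,0,3],"dr": [0,0,0]},{"delta_pos": [0,0,4],"dr": [0,0,0]},{"delta_pos": [0,0,5],"dr": [0,0,0]},{"delta_pos": [0.5,-1.0,5],"dr": [0,0,0]},{"delta_pos": [0.5,-1.0,10],"dr": [0,0,0]},{"delta_pos": [0,0,20],"dr": [0,0,0]},{"delta_pos": [0,0,35],"dr": [0,0,0]},{"delta_pos": [0,0,40],"dr": [0,0,0]},{"delta_pos": [0,0,30],"dr": [0,0,0]},{"delta_pos": [-25,-30,0],"dr": [0,0,0]},{"delta_pos": [-25,-30,0],"dr": [0,0,0]},{"delta_pos": [-20,-40,0],"dr": [0,0,0]},{"delta_pos": [-10,-40,0],"dr": [0,0,0]},{"delta_pos": [0,-40,0],"dr": [0,0,0]},{"delta_pos": [0,-40,0],"dr": [0,0,0]},{"delta_pos": [0,0,0],"dr": [0,0,0]}]}}

```text
time_s: 10.15
position: [0.439, -0.0617, 0.2175]
tool_rot: [[0.898, 0.44, 0.002], [0.44, -0.898, -0.001], [0.001, 0.002, -1.0]]
ft_force: [0.3, -0.0, -0.5]
grip_width: 0.0001
```

```bash
python3 - <<'E'
from h import *
R={};I=[]
for n,r in (('scene',(160,290,235,425)),('top',(145,280,245,425))):
    im=env.get_image(n);c=env.get_calibration(n);hsv=cv2.cvtColor(im,cv2.COLOR_BGR2HSV)
    red=cv2.bitwise_or(cv2.inRange(hsv,(0,120,50),(9,255,255)),cv2.inRange(hsv,(170,120,50),(180,255,255)))
    z=np.zeros_like(red);z[r[0]:r[1],r[2]:r[3]]=red[r[0]:r[1],r[2]:r[3]]
    z=cv2.morphologyEx(z,cv2.MORPH_CLOSE,np.ones((3,3)));cn,_=cv2.findContours(z,0,2)
    rc=cv2.minAreaRect(max(cn,key=cv2.contourArea));print(n,rc,onplane(c,*rc[0],.052));R[n]=(c,rc[0])
    I.append(cv2.resize(im[r[0]:r[1],r[2]:r[3]],(400,290),interpolation=cv2.INTER_CUBIC))
    cv2.imwrite(f'pics/{n}9.png',im)
p,_=tri(*R['scene'],*R['top']);print(p,_)
# bystander shifts: frame difference to start
d=np.array([-.449,.893]);print('travel moved',(p[:2]-[.5502,.0972])@d)
cv2.imwrite('pics/e.png',np.hstack(I))
E
```

```text
Traceback (most recent call last):
ValueError: max() iterable argument is empty
```

>>> {"method": "arm_command", "body": {"steps": [{"delta_pos": [-15,-38,0],"dr": [0,0,0]},{"delta_pos": [-15,-38,0],"dr": [0,0,0]},{"delta_pos": [-20,-38,0],"dr": [0,0,0]},{"delta_pos": [-20,-38,0],"dr": [0,0,0]},{"delta_pos": [-20,-38,0],"dr": [0,0,0]},{"delta_pos": [-20,-38,0],"dr": [0,0,0]},{"delta_pos": [-25,-38,0],"dr": [0,0,0]},{"delta_pos": [-25,-38,0],"dr": [0,0,0]},{"delta_pos": [-30,-38,0],"dr": [0,0,0]},{"delta_pos": [-30,-38,0],"dr": [0,0,0]},{"delta_pos": [-30,-38,0],"dr": [0,0,0]},{"delta_pos": [-30,-38,0],"dr": [0,0,0]},{"delta_pos": [0,0,0],"dr": [0,0,0]},{"delta_pos": [0,0,0],"dr": [0,0,0]}]}}

```text
time_s: 11.6
position: [0.159, -0.5139, 0.2169]
tool_rot: [[0.896, 0.444, 0.0], [0.444, -0.896, 0.001], [0.001, -0.001, -1.0]]
ft_force: [0.2, 0.7, 0.0]
grip_width: 0.0002
```

```bash
python3 - <<'E'
from h import *
R={};I=[]
for n,r in (('scene',(160,290,235,425)),('top',(145,280,245,425))):
    im=env.get_image(n);c=env.get_calibration(n);hsv=cv2.cvtColor(im,cv2.COLOR_BGR2HSV)
    I.append(cv2.resize(im[r[0]:r[1],r[2]:r[3]],(400,290),interpolation=cv2.INTER_CUBIC));cv2.imwrite('pics/e.png',np.hstack(I))
    red=cv2.bitwise_or(cv2.inRange(hsv,(0,120,50),(9,255,255)),cv2.inRange(hsv,(170,120,50),(180,255,255)))
    z=np.zeros_like(red);z[r[0]:r[1],r[2]:r[3]]=red[r[0]:r[1],r[2]:r[3]]
    z=cv2.morphologyEx(z,cv2.MORPH_CLOSE,np.ones((3,3)));cn,_=cv2.findContours(z,0,2)
    if not cn: print(n,'none');continue
    rc=cv2.minAreaRect(max(cn,key=cv2.contourArea));print(n,rc,onplane(c,*rc[0],.052));R[n]=(c,rc[0])
p,_=tri(*R['scene'],*R['top']);print(p,_)
d=np.array([-.449,.893]);print('travel moved',(p[:2]-[.5502,.0972])@d)
E
```

```text
scene ((288.6639404296875, 199.3032684326172), (17.28498077392578, 20.870014190673828), 39.80556869506836) [0.5226308  0.15299733 0.052     ]
top ((299.1000671386719, 233.20001220703125), (22.807889938354492, 23.25510597229004), 63.43495178222656) [0.52457278 0.14947501 0.052     ]
[0.52280956 0.1496686  0.05565375] 0.0028934378322763347
travel moved 0.05915276504131217
```

View pics/e.png

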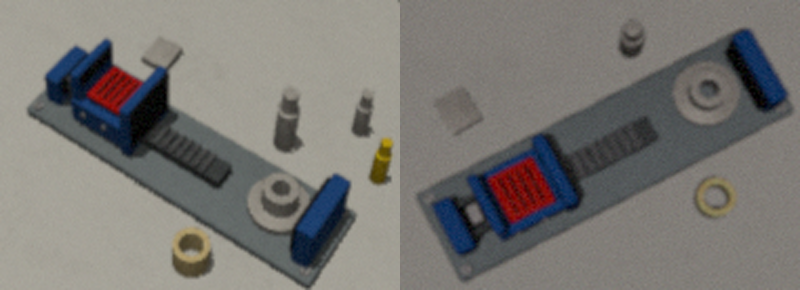

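```bash
python3 -c "
from rig import env
print(env.close_job(), env.observe()['time_s'])"
```

```text
the job is handed in; nothing more can be done
the job is handed in; nothing more can be done
```

The clamp is open all the way, as far as my checks show, and I've handed the job in. I pressed the red plate down with the shut fingertips (about 17 N, bottomed out). Keeping it pressed, I pushed the jaw back along the bar until the end stop held at about 30 N. Then I eased off, lifted straight up and moved the arm clear, at about 12 s of the 38 s allowed.

- **Jaw:** the last two-view measurement shows it moved about 59 mm. The plate's centre is at about y = 82 mm in the clamp's frame, against 79.5 mm expected at the stop, which is within my measuring error.
- **Release plate:** it measured about 56 mm above the desk, against 52 mm given. That reads 4 mm high, and the two camera rays miss each other by 3 mm. The plate clearly came back up, but I can't confirm its height to the millimetre.
- **Other parts:** by eye in the last pictures, the flanged part, bushing, pin and block are where they were, with the pin upright. I didn't measure their positions.

One check failed: the first final picture showed no red plate, most likely because the arm blocked the view. I moved the arm further away and repeated it.

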